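# Hold the hardness gauge on the marked spot of a seal test piece

## Task

Take a hardness reading of the grey seal-rubber test piece. First push the sample slide's carriage along its track by the black grip until its red line meets the red line on the base, so that the white ringed spot lies centred under the steel guide ring; then take the pen-shaped gauge out of its leaning stand and lower it upright through the guide ring onto the spot, its white foot wholly inside the white ring, pressing gently until the barrel's lower edge stands within the green band on the stem (about 5.5 N), never hard enough to drive the stem home. Finish while still gripping the gauge and holding it there, upright and steady, for the reading, and leave everything else on the bench where it is.

Things in the scene. Friction and masses are not known exactly. Their poses are not given: they have to be found in the camera images.
- sample_slide: bench jig, fixed; grey base 110 x 264 x 13 mm. Origin: centre of its underside; x away from the robot, y along the track, z up. The carriage runs along y. A post at x = 44, y = 65 mm (cap at z = 68 mm) holds the guide ring over the track by an arm 16 mm wide, top z = 63 mm. Red index line on the base in front of the track at x = -46, y = 65 mm, beside a white 10 mm scale
- guide (a point): centre of the upper mouth of the steel guide ring, at x = 0, y = +65, z = 63.5 mm of the jig; vertical bore 32 mm, outside 43 mm, 14 mm high (underside at z = 49.5 mm); 12.5 mm of free height between its underside and the test piece
- carriage (a joint): position of the carriage along its track in m, growing to the jig's +y; runs from 0 to 0.095 and stays where it is left (about 2.5 N of friction); the marked spot is exactly under the guide ring, and the red lines meet, at 0.080
- carriage_grip (a point): middle of the black grip that stands on the aluminium carriage, 85 mm to -y of the spot: a block 30 mm (x) x 14 mm (y) x 36 mm, its top 20 mm above this point and the carriage's top plate 16 mm below it (plate top at z = 27 mm, grip from 27 to 63 mm over the bench)
- test_piece: grey rubber-like plaque 44 x 44 x 10 mm fixed on the carriage (hard in contact); origin: centre of its underside
- spot (a point): the marked spot: white centre dot in a thin white ring (24 mm inside, 28 mm outside) in the middle of the test piece's top face, z = 37 mm over the bench; the face is level
- gauge_stand: gauge stand fixed to the bench: grey base 96 x 78 x 10 mm with a leaning aluminium plate and a grey tube (36 mm outside, bore 28 mm, 38 mm long) that leans 0.35 rad (20 deg) from vertical towards the stand's own -x (the robot's side). Origin: centre of the base's underside; z up
- gauge: pen-shaped gauge, 130 mm, 0.13 kg. Origin: underside of its white foot, stem unpressed; z up along the barrel. Steel barrel 24 mm across, z 20.5 to 66 mm; dark flange 34 mm across, 66 to 71, which hangs on the tube's rim with the barrel in the tube: pull it out 50 mm along its own axis; black round grip 25 mm across, 71 to 117; steel cap to 130. Grasp it at 80 to 125 mm
- stem (a joint): how far the spring-loaded stem is pushed up into the barrel, in m: 0 free, 0.012 at its end stop. Spring: 3 N to start it, then 0.5 N per mm. The green band spans 0.002 to 0.008: the barrel's edge is within the band at 4 to 7 N
- foot (a point): centre of the underside of the white foot, 14 mm across and 5 mm thick, at the lower end of the stem (steel, 8 mm across)
- timer: white square timer with a grey dial, 66 x 66 x 35 mm, loose bystander
- swab_tub: white tub with blue lid, 69 mm across, 79 mm high, loose bystander
- seal_cup: steel cup, 60 mm across, 34 mm high, loose bystander

How it is judged (in metres and radians):
On the way, in this order (a step that is already met when the one before it is completed fails the run):
1. the carriage's red line meets the base's red line (within 4 mm) while the gauge is still in its stand (value of joint carriage between 0.076 and 0.084 m and distance of gauge from where it was at the start of the episode below 0.03 m), for 0.2 s.
2. the gauge is lifted out of its stand by the gripper (distance of gauge from where it was at the start of the episode above 0.05 m and contact force between the fingers and gauge above 1 N), for 0.2 s.
At the end, for the whole second after the job is handed in: Still gripped by the robot, the gauge stands upright (within 5 degrees) and still, its foot within 5 mm of the spot's centre, pressing the test piece with 3.2 to 8 N and the stem pushed in 2 to 8 mm (barrel edge in the green band), the carriage within 4 mm of its index line (value of joint carriage between 0.076 and 0.084 m and value of joint stem between 0.002 and 0.008 m and contact force between gauge and test_piece between 3.2 and 8 N and horizontal distance between foot and spot below 0.005 m and angle between gauge's own z axis and vertical below 0.087 rad and contact force between the fingers and gauge above 1 N and linear speed of gauge below 0.01 m/s); the arm keeps its last pose, push and grip.
It fails at once if the test piece is pressed with more than 14 N (stem driven home) (contact force between gauge and test_piece above 14 N).
It fails at once if the gauge's foot presses on the test piece while the carriage is off its line (contact force between gauge and test_piece above 1 N and (value of joint carriage below 0.074 m or value of joint carriage above 0.086 m)).
It fails at once if a loose bystander is moved more than 20 mm (distance of any of timer, swab_tub, seal_cup from where it was at the start of the episode above 0.02 m).
It also fails if it takes over 61 s, if anything falls off the work surface, if the arm or the gripper's body presses on something with over 40 N, if the wrist force passes 120 N, or if a joint passes its speed limit or range.

## Robot

A 6-joint arm with a two-finger parallel gripper is mounted at the origin on a cart in front of the work surface, level with it; the furniture and walls round the work are solid. World frame = base frame: x ahead of the robot, y to its left, z up, the work surface at z = 0. Lengths are in mm, angles in rad, forces in N, time in s.
With the tool pointing down it reaches from about 250 to 725 mm from the base axis. Payload 9.7 kg.
Tool frame: the origin (TCP) lies midway between the tips of the shut fingers; the grasp point (between the pads) lies 19 mm behind it; z points along the fingers, y is the line along which they close (so a half turn about z gives the same grasp; the last joint's range is limited). The gripper opens to 85 mm and grips with 20 to 120 N. Pads are 22 mm wide; open, the fingers measure 114 mm over their backs; the gripper's body (76 mm by 85 mm) begins 54 mm behind the grasp point. The pads swing forward as they close: fully open they stand 13 mm farther back than shut.
Start: joints at [1.3, 0.087, 0.176, 1.66, 0, 1.571], TCP at [147.124, 529.954, 231.284] pointing down, gripper open.
Joint ranges: [-3.13, 3.13], [-0.85, 1.81], [-1.15, 1.24], [-2.2, 2.28], [-1.44, 1.52], [-3.14, 3.14]. Speed limits (rad/s): [2.22, 2.22, 2.57, 3.14, 3.14, 3.14].

## Interface

Orientations are given as a unit quaternion [w, x, y, z].
In Python, from bench import sense, optics, r gives the robot as it stands. The module is installed in compiled form; this text tells all that it offers.
- The arm moves only by the shell command python3 -m inch 'ROWS' [FORCE]. ROWS is JSON, a list of rows, each an object with "linear": the shift along the tool's x, y, z in cm, a list of three; "spin": the turn about the tool's z in degrees; "claw": the opening, from 0 (shut) to 1 (fully open). A call has 1 to 20 rows; each row shifts and turns the commanded pose from where the row before left it, along the tool's axes as they then stand; what a row does not reach is not made up. A row lasts 1/10 s, in which the tool goes at most 50 mm and 8.59 degrees, less where a joint would pass 70% of its speed; a pose out of reach is approached as far as the arm can. A call with a gripper value outside its range is refused whole. The fingers move at their own pace and stop on an object; FORCE is the grip in N (left out, the last holds). Time passes only in rows, so rows that do not move let the fingers close. It gives the time, the measured TCP pose, the force, the opening and the grip force at its end, in the units of the state.
- sense(): the state, without advancing time (a new reading comes with each control period).
- optics.snapshot(name): name is "scene" or "top" or "wrist"; returns (picture, depth): 384x512x3 uint8, blue, green, red; 384x512 float32, mm along the optical axis (not along the pixel's ray), 0 where there is no reading.
- optics.get_calibration(name): a dict with "fx", "fy", "cx", "cy" (pixels), "rvec" (rotation vector, rad) and "tvec" (3), from world to camera coordinates, as OpenCV has them. Camera axes: x right, y down, z forward; pixel columns grow to the right and rows downward; lengths in mm; the calibration is good to about 2 mm. A picture is of the moment at which its call begins: read the wrist's pose just before it. get_calibration takes no time and is no camera call; for the wrist camera it gives the pose at the moment of the call.
- r.finish_job(): hands the job in; it is judged then, once.
Trained networks look in the newest picture that a camera, given by its name, has taken for a name from the list of things; names that differ only in an ending like _2 or _b are one class to them, and where a whole thing is asked for, a point or a joint stands for the part that bears it (a point fixed in the world has none). Each returns a list of dicts, best first, with "conf" (0 to 1); they miss things now and then, are a little off and sometimes report something else, mostly with a low value. They report only what shows in the picture. A call takes as long as a camera call.
- optics.recognise(camera, target): "box" ([centre column, centre row, width, height] in pixels, round what is visible of it).
- optics.cut_out(camera, target): "mask" (384x512 bool, what is visible of it) and "box" ([centre column, centre row, width, height] in pixels, round what is visible of it).
- optics.mark_of(camera, target): "at" ([column, row] in pixels: a listed point, or the origin of a listed thing).
The state is a dict: "time": time; "joint_positions": joint angles; "qvel": joint speeds; "joint_torque": joint torques, N m; "position": TCP position; "orientation": TCP orientation; "force": force on the tool from outside, world axes, zero at the start; "ft_torque": the same for the moment, N m; "opening": finger opening in mm; "grip_force": force on a finger pad.
Only numpy, scipy, OpenCV 4.12 (cv2) and the standard library are available. Lean on these libraries where they do the work, as an engineer would, in place of code of your own. Each camera call takes 0.05 s, during which the arm holds its last target. There are 200 camera calls.

## Working session

There is one attempt and no reset: what is moved stays moved. The work goes in short steps, Python scripts to look and compute and a shell command to move; the robot and the scene stay as the last step left them, time stands still between calls to the robot, and variables do not carry over. Pictures are saved under pics/ and viewed, at most 10 in all, crops included, and the job is handed in when it is done.

```bash
mkdir -p pics; cat > h.py <<'E'
import numpy as np, cv2
from bench import sense, optics, r
def cal(n):
    c=optics.get_calibration(n); K=np.array([[c['fx'],0,c['cx']],[0,c['fy'],c['cy']],[0,0,1.]])
    R=cv2.Rodrigues(np.array(c['rvec'],float))[0]; return K,R,np.array(c['tvec'],float).ravel()
def ray(n,px):
    K,R,t=cal(n); d=R.T@np.linalg.inv(K)@np.array([px[0],px[1],1.]); return -R.T@t,d
def at_depth(n,px,z):
    o,d=ray(n,px); return o+d*z
def at_z(n,px,z):
    o,d=ray(n,px); return o+d*(z-o[2])/d[2]
def proj(n,p):
    K,R,t=cal(n); q=K@(R@np.array(p,float)+t); return q[:2]/q[2]
def tri(rays):
    A=0;b=0
    for o,d in rays:
        d=d/np.linalg.norm(d);P=np.eye(3)-np.outer(d,d);A=A+P;b=b+P@o
    return np.linalg.solve(A,b)
E
python3 - <<'E'
from h import *
np.set_printoptions(precision=1,suppress=True)
s=sense();print(s['time'],s['position'],s['orientation'],s['opening'],s['force'])
ims=[]
for n in('scene','top'):
    im,d=optics.snapshot(n); ims.append(im); np.save(n+'_d.npy',d); cv2.imwrite(f'pics/{n}0.png',im)
    print(n,ray(n,(256,192)))
    for t in('sample_slide','guide','carriage_grip','spot','gauge_stand','gauge','foot','timer','swab_tub','seal_cup'):
        m=optics.mark_of(n,t)[:2]
        for x in m:
            u,v=x['at'];ui,vi=int(round(u)),int(round(v))
            z=d[vi,ui] if 0<=vi<384 and 0<=ui<512 else 0
            print(t,round(x['conf'],2),np.array(x['at']),at_depth(n,x['at'],z) if z else None)
print(sense()['time'])
E
```

```text
0.0 [147.1 529.7 230.6] [-0.   0.1  1.  -0. ] 85.44851934196298 [ 0.4 -0.2 -0.1]
scene (array([ 414.1, 1293.5,  959.8]), array([ 0.1, -0.8, -0.6]))
guide 0.62 [240.2 210.5] [536.1 169.3  63.5]
carriage_grip 0.69 [249.5 181.9] [527.  -70.5   2.5]
spot 0.56 [250.3 205.6] [510.  110.   37.8]
gauge_stand 0.68 [234.8 287.9] [522.6 462.7  43. ]
gauge 0.45 [243.8 210.3] [525.2 167.9  63.8]
timer 0.73 [305.2 239.1] [337.8 237.   20.5]
swab_tub 0.77 [219.2 174.1] [632.5 -67.5  32.5]
seal_cup 0.51 [219.1 158.9] [634.1 -92.6  79.1]
seal_cup 0.33 [218.6 174.7] [634.8 -68.2  29.4]
top (array([ 413.2,  108.6, 1159.3]), array([ 0.1,  0. , -1. ]))
sample_slide 0.66 [261.6 180.7] [517.1 125.4  36.7]
guide 0.92 [237.5 175.8] [533.1 191.5  15.1]
carriage_grip 0.86 [299.4 180.2] [515.   26.8  65.4]
carriage_grip 0.44 [264.6 180.9] [516.7 117.5  34.6]
spot 0.82 [266.2 178.3] [523.2 113.1  39.6]
spot 0.25 [148.7 174.7] [530.5 415.4  85.6]
gauge_stand 0.84 [153.5 184.1] [512.7 423.3  10.3]
gauge 0.65 [146.5 176.5] [522.9 412.7 114.5]
timer 0.63 [229.7 247.6] [340.1 211.2  33.9]
swab_tub 0.86 [342.5 133.5] [633.5 -84.6  80.3]
seal_cup 0.68 [373. 131.] [ 656.1 -183.2   -0.7]
1.1
```

```bash
python3 - <<'E'
import cv2,numpy as np
a=cv2.imread('pics/scene0.png');b=cv2.imread('pics/top0.png')
c=cv2.resize(a[120:330,150:370],None,fx=2.6,fy=2.6,interpolation=cv2.INTER_CUBIC)
d=cv2.resize(b[90:290,100:400],None,fx=2.6,fy=2.6,interpolation=cv2.INTER_CUBIC)
cv2.imwrite('pics/s1.png',c);cv2.imwrite('pics/t1.png',d)
E
```

```text
(no output)
```

View pics/s1.png

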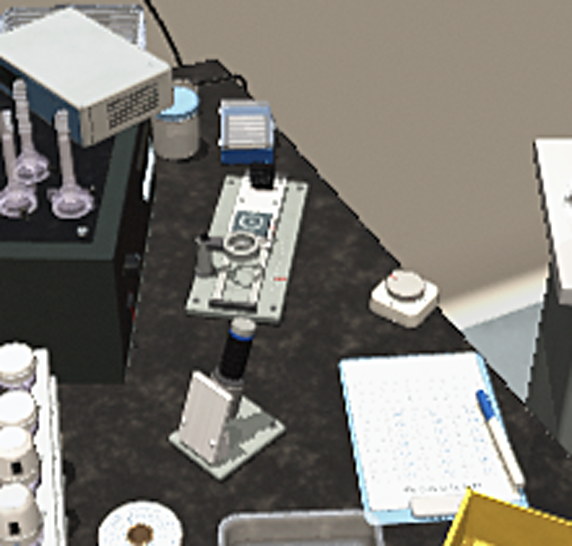

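View pics/t1.png

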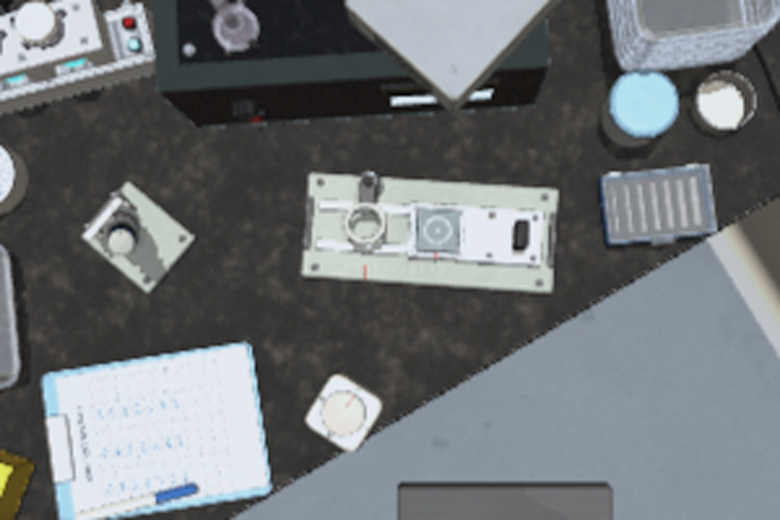

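```bash
python3 - <<'E'
from h import *
np.set_printoptions(precision=1,suppress=True)
print('wristcam',ray('wrist',(256,192)),cal('wrist')[0][0,0], cal('top')[0][0,0])
from scipy.spatial.transform import Rotation as Ro
q=sense()['orientation'];print(Ro.from_quat([q[1],q[2],q[3],q[0]]).as_matrix())
g=at_z('top',(237.5,175.8),63.5);s=at_z('top',(266.2,178.3),37);c=at_z('top',(299.4,180.2),63)
print(g,s,c)
d=np.load('top_d.npy');v,u=np.mgrid[:384,:512];K,R,t=cal('top')
P=np.stack([(u-K[0,2])/K[0,0]*d,(v-K[1,2])/K[1,1]*d,d],-1)-t;P=P@R
# height map 25mm grid max z
for x in range(775,350,-25):
    print(x,[int(P[(abs(P[...,0]-x)<12)&(abs(P[...,1]-y)<12)&(d>0)][:,2].max(initial=-99)) for y in range(525,-150,-25)])
E
```

```text
wristcam (array([ 85.1, 547.4, 374.4]), array([ 0.3, -0.1, -1. ])) 288.23131674139586 422.0213582923566
[[-1.   0.3  0. ]
 [ 0.3  1.   0. ]
 [-0.   0.  -1. ]]
[528.  188.   63.5] [523.4 113.1  37. ] [515.2  26.6  63. ]
775 [26, 3, 5, 23, 20, -99, 185, 190, 191, 203, 207, 198, 205, 192, 191, 191, 248, 250, 249, 250, 250, 249, 248, 5, 163, 125, 123]
750 [-99, -99, 124, 124, 67, 53, 186, 189, 200, 305, 301, 211, 304, 204, 191, 247, 250, 249, 250, 250, 248, 249, 249, 243, 165, 124, 127]
725 [154, 164, 165, 126, 116, 59, 185, 189, 191, 205, 205, 204, 206, 191, 248, 249, 249, 249, 249, 249, 249, 249, 247, 8, 164, 124, 125]
700 [166, 166, 166, 125, 123, 56, 184, 190, 190, 304, 305, 191, 189, 190, 248, 249, 248, 249, 249, 249, 249, 247, 8, 4, 162, 161, 162]
675 [164, 124, 124, 6, 7, 8, 184, 189, 195, 211, 210, 190, 190, 191, 247, 251, 248, 249, 250, 250, 249, 185, 5, 5, 84, 161, 157]
650 [6, 5, 6, 7, 6, 6, 181, 186, 187, 187, 187, 186, 186, 187, 186, 247, 250, 251, 248, 249, 187, 185, 7, 6, 85, 84, 86]
625 [7, 7, 6, 6, 5, 6, 6, 6, 7, 131, 128, 5, 6, 6, 5, 5, 245, 249, 248, 5, 6, 5, 6, 5, 84,
[... 310 characters left out ...]
[4, 6, 50, 93, 131, 148, 16, 6, 6, 6, 6, 28, 24, 68, 68, 66, 44, 45, 42, 33, 68, 33, 6, 9, 41, 40, 40]
500 [6, 5, 13, 13, 147, 149, 13, 7, 5, 7, 5, 29, 22, 66, 68, 27, 43, 42, 37, 33, 65, 31, 13, 4, 39, 7, 32]
475 [6, 7, 6, 11, 18, 17, 6, 6, 5, 5, 5, 16, 17, 20, 17, 21, 19, 20, 19, 20, 21, 20, 5, 5, 5, 5, 0]
450 [5, 7, 5, 8, 6, 7, 6, 6, 5, 6, 5, 6, 5, 6, 5, 6, 7, 5, 5, 6, 4, 6, 6, 4, 3, -99, -99]
425 [7, 5, 7, 7, 7, 7, 6, 6, 7, 7, 6, 5, 6, 5, 6, 4, 7, 6, 7, 6, 5, 5, 4, -99, -99, -99, -99]
400 [6, 8, 6, 6, 7, 9, 10, 9, 11, 9, 6, 7, 5, 4, 6, 6, 7, 8, 5, 6, 7, 0, -99, -99, -99, -99, -99]
375 [8, 10, 9, 11, 10, 13, 9, 10, 11, 10, 7, 5, 26, 26, 8, 8, 5, 5, 6, 3, -99, -99, -99, -99, -99, -99, -99]
```

```bash
cat >> h.py <<'E'
from scipy.spatial.transform import Rotation as Ro
def tool():
    s=sense();q=s['orientation'];return np.array(s['position'],float),Ro.from_quat([q[1],q[2],q[3],q[0]]).as_matrix()
def plan(target,yaw=None):
    """yaw: world angle (deg) of tool y axis measured from world +y, ccw. prints spin first, then shift in cm in new frame"""
    p,M=tool();cur=np.degrees(np.arctan2(-M[0,1],M[1,1]));s=0
    if yaw is not None: s=-((yaw-cur+90)%180-90)
    N=M@Ro.from_euler('z',s,degrees=True).as_matrix()
    print('p',p.round(1),'yaw %.2f'%cur,'tilt',M[:,2].round(4),'spin %.2f'%s,'shift cm',(N.T@(np.array(target)-p)/10).round(3))
E
python3 - <<'E'
from h import *
plan((430,370,290),-4.6)
E
```

```text
p [147.1 529.9 231.3] yaw -15.52 tilt [ 0.  0. -1.] spin -10.92 shift cm [-29.478 -13.675  -5.869]
```

```bash
python3 -m inch '[{"linear":[0,0,-2],"spin":-5.46,"claw":1},{"linear":[0,0,-2],"spin":-5.46,"claw":1},{"linear":[-3,-1.4,-1.9],"spin":0,"claw":1},{"linear":[-3,-1.4,0],"spin":0,"claw":1},{"linear":[-3,-1.4,0],"spin":0,"claw":1},{"linear":[-3,-1.4,0],"spin":0,"claw":1},{"linear":[-3,-1.4,0],"spin":0,"claw":1},{"linear":[-3,-1.4,0],"spin":0,"claw":1},{"linear":[-3,-1.4,0],"spin":0,"claw":1},{"linear":[-3,-1.4,0],"spin":0,"claw":1},{"linear":[-3,-1.4,0],"spin":0,"claw":1},{"linear":[-2.5,-1.1,0],"spin":0,"claw":1},{"linear":[0,0,0],"spin":0,"claw":1},{"linear":[0,0,0],"spin":0,"claw":1}]'
cat > look.py <<'E'
from h import *
import sys,pickle
np.set_printoptions(precision=1,suppress=True)
def look(tag,targets):
    im,d=optics.snapshot('wrist');cv2.imwrite(f'pics/{tag}.png',im);c=optics.get_calibration('wrist')
    out={}
    for t in targets:
        m=optics.mark_of('wrist',t)
        for x in m[:2]:
            u,v=x['at'];z=d[int(np.clip(round(v),0,383)),int(np.clip(round(u),0,511))]
            o,dd=ray('wrist',(u,v)); out.setdefault(t,[]).append((x['conf'],u,v,o,dd))
            print(t,round(x['conf'],2),np.array([u,v]),o+dd*z)
    pickle.dump((out,c,d),open(f'{tag}.pkl','wb'))
E
python3 - <<'E'
from look import *
print(tool()[0],sense()['time'])
look('w1',('gauge_stand','gauge','foot','guide','spot'))
plan((470,110,270),-4.6)
E
```

```text
time: 2.5
position: [430.4, 369.5, 290.1]
orientation: [-0.0, 0.041, 0.999, -0.0]
force: [-0.4, 0.4, 0.5]
opening: 85.4
grip_force: 0.0
[430.4 369.5 290.1] 2.5
gauge_stand 0.81 [294.1 215.2] [524.1 424.8  11.7]
gauge_stand 0.52 [ 84.1 239.8] [528.3 107.8  37.2]
gauge 0.91 [304.2 222.2] [506.5 428.8  86.3]
guide 0.83 [125.3 244. ] [547.6 159.1  20.4]
spot 0.79 [ 84.4 238.3] [525.3 110.4  39.6]
p [429.6 370.3 290.5] yaw -4.53 tilt [ 0.  0. -1.] spin 0.07 shift cm [ -6.1 -25.6   2. ]
```

View pics/w1.png

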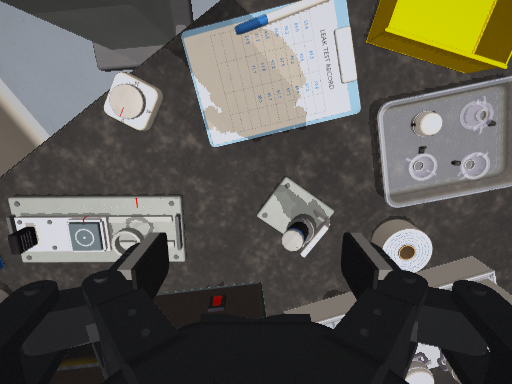

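```bash
python3 - <<'E'
from look import *
_,c,d=pickle.load(open('w1.pkl','rb'))
v,u=np.mgrid[:384,:512];K,R,t=cal('wrist')
P=(np.stack([(u-K[0,2])/K[0,0]*d,(v-K[1,2])/K[1,1]*d,d],-1)-t)@R
for n in('gauge','gauge_stand'):
    m=optics.cut_out('wrist',n)[0];print(n,m['conf'],m['box'])
    Q=P[m['mask']&(d>0)];np.save(n+'_P.npy',Q)
    for z in range(0,165,15):
        k=Q[(Q[:,2]>=z)&(Q[:,2]<z+15)]
        if len(k):print(z,len(k),k.mean(0),k.min(0),k.max(0))
    if n=='gauge_stand':
        # base top rectangle
        k=Q[(Q[:,2]<20)][:,:2].astype(np.float32); print(cv2.minAreaRect(k))
im=cv2.imread('pics/w1.png');cv2.imwrite('pics/w1c.png',cv2.resize(im[165:275,240:350],None,fx=5,fy=5,interpolation=cv2.INTER_CUBIC))
E
```

```text
gauge 0.6 [295.6, 233.9, 27.2, 32.2]
0 14 [563.1 419.1   8.6] [538.3 403.1   1.3] [583.8 438.7  12.9]
30 1 [557.6 435.7  42.1] [557.6 435.7  42.1] [557.6 435.7  42.1]
60 1 [505.7 414.7  74.4] [505.7 414.7  74.4] [505.7 414.7  74.4]
75 117 [507.  422.3  85.3] [501.  406.7  80.6] [535.1 436.   90. ]
90 93 [514.9 429.2  94.5] [501.2 411.8  90. ] [531.8 436.7 104.7]
105 59 [502.8 419.3 112.5] [496.7 400.9 105. ] [515.2 428.9 120. ]
120 77 [500.  415.5 128.3] [493.7 401.5 120.2] [514.8 424.1 135. ]
135 382 [503.2 406.5 142.5] [492.5 395.1 135.4] [514.9 419.3 147.4]
gauge_stand 0.81 [295.5, 218.2, 76.4, 75.3]
0 2053 [508.4 421.1  11. ] [463.  367.6   0.3] [586.3 484.8  14.8]
15 38 [523.2 461.7  23.1] [516.9 453.8  15.3] [543.1 475.3  29.8]
30 63 [523.4 459.9  39.1] [513.5 422.6  30.5] [557.6 473.2  44.4]
45 54 [518.3 444.7  53.7] [506.3 419.8  45.1] [555.3 470.2  59.9]
60 75 [516.5 442.1  67.2] [503.1 417.2  60. ] [553. 465.  75.]
75 220 [522.8 439.1  85.9] [501.7 420.9  75.1] [551.5 460.6  90. ]
90 137 [532.4 440.   90.9] [513.5 422.6  90. ] [550.7 456.9  93.4]
((523.5592651367188, 427.23382568359375), (100.27273559570312, 81.52317810058594), 48.567752838134766)
```

View pics/w1c.png

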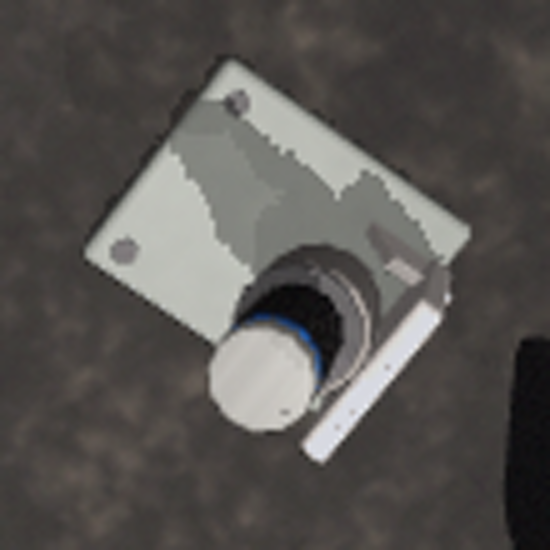

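```bash
python3 -m inch '[{"linear":[-0.2,-2.6,0.2],"spin":0,"claw":1},{"linear":[-0.2,-2.6,0.2],"spin":0,"claw":1},{"linear":[-0.2,-2.6,0.2],"spin":0,"claw":1},{"linear":[-0.2,-2.6,0.2],"spin":0,"claw":1},{"linear":[-0.2,-2.6,0.2],"spin":0,"claw":1},{"linear":[-0.2,-2.6,0.2],"spin":0,"claw":1},{"linear":[-0.2,-2.6,0.2],"spin":0,"claw":1},{"linear":[-0.2,-2.6,0.2],"spin":0,"claw":1},{"linear":[-0.2,-2.6,0.2],"spin":0,"claw":1},{"linear":[-0.2,-2.6,0.2],"spin":0,"claw":1},{"linear":[0,0,0],"spin":0,"claw":1},{"linear":[0,0,0],"spin":0,"claw":1}]'
python3 - <<'E'
from look import *
Q=np.load('gauge_P.npy');k=Q[Q[:,2]>144];print('cap',len(k),k.mean(0),cv2.minEnclosingCircle(k[:,:2].astype(np.float32)))
print(tool()[0],sense()['time'])
look('w2',('sample_slide','guide','spot','carriage_grip','test_piece'))
_,c,d=pickle.load(open('w2.pkl','rb'))
for n in ('guide','spot','carriage_grip'):
    pass
plan((515,26.6,200),-4.6)
m=optics.cut_out('wrist','carriage_grip')[0]
v,u=np.mgrid[:384,:512];K,R,t=cal('wrist')
P=(np.stack([(u-K[0,2])/K[0,0]*d,(v-K[1,2])/K[1,1]*d,d],-1)-t)@R
Q=P[m['mask']&(d>0)];k=Q[Q[:,2]>Q[:,2].max()-8];print(m['conf'],m['box'],len(k),k.mean(0),cv2.minAreaRect(k[:,:2].astype(np.float32)))
E
```

```text
time: 4.1
position: [429.3, 108.9, 270.5]
orientation: [0.0, 0.041, 0.999, 0.0]
force: [-0.2, -0.4, 0.6]
opening: 85.2
grip_force: 0.0
cap 122 [507.6 410.1 145.1] ((505.9561462402344, 408.42987060546875), 10.311392784118652)
[429.3 108.9 270.5] 4.1
sample_slide 0.75 [263.7 219.8] [509.8 116.5  38.1]
guide 0.72 [314. 236.] [547.9 188.9  20.5]
guide 0.17 [267.1 221.2] [512.7 121.2  36.9]
spot 0.62 [258.5 229.2] [523.2 108.4  38. ]
carriage_grip 0.98 [197.9 234.9] [514.3  28.8  63. ]
test_piece 0.82 [259.3 225.8] [517.9 109.8  38.5]
p [429.3 109.6 270.2] yaw -4.54 tilt [-0.  0. -1.] spin 0.06 shift cm [-9.2 -7.6  7. ]
0.76 [233.7, 225.6, 96.9, 46.2] 226 [515.8  25.4  62.5] ((516.6267700195312, 24.766462326049805), (14.424125671386719, 27.7126407623291), 87.66035461425781)
```

View pics/w2.png

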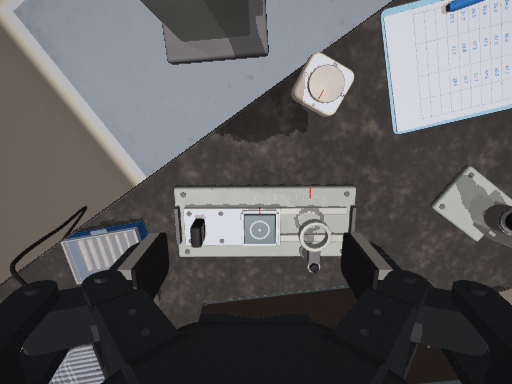

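```bash
python3 - <<'E'
from look import *
for n,p,z in(('guide',(314,236),63.5),('guidevis',(315,234.5),63.5),('spot',(258.5,229.2),37),('spotvis',(259.5,230),37),('grip',(197.9,234.9),63),('baseline',(309.5,193),13),('carline',(260,211),27)):
    print(n,at_z('wrist',p,z))
im=cv2.imread('pics/w2.png');hsv=cv2.cvtColor(im,cv2.COLOR_BGR2HSV)
red=((hsv[...,0]<8)|(hsv[...,0]>172))&(hsv[...,1]>110)&(hsv[...,2]>60)
n,l,s,c=cv2.connectedComponentsWithStats(red[170:270,170:370].astype(np.uint8))
for i in range(1,n): print(s[i],c[i]+[170,170])
cv2.imwrite('pics/w2c.png',cv2.resize(im[180:275,170:365],None,fx=4,fy=4,interpolation=cv2.INTER_CUBIC))
g=cv2.cvtColor(im,cv2.COLOR_BGR2GRAY)[180:275,170:365];g=cv2.resize(g,None,fx=4,fy=4,interpolation=cv2.INTER_CUBIC)
print(cv2.HoughCircles(g,cv2.HOUGH_GRADIENT_ALT,1,20,param1=150,param2=0.7,minRadius=15,maxRadius=100)/4.+np.array([170,180,0]))
# expected ring ellipse
for z in (63.5,):
    for a in ((528,188),(525,189)): print(proj('wrist',(a[0],a[1],z)))
E
```

```text
guide [527.7 180.5  63.5]
guidevis [525.7 181.9  63.5]
spot [523.5 108.1  37. ]
spotvis [524.8 109.4  37. ]
grip [514.3  28.6  63. ]
baseline [483.5 185.3  13. ]
carline [500.3 112.2  27. ]
[140  18   1  10  10] [310.  192.5]
[89 37  1  7  7] [259. 210.]
[[[260.  230.5   9.1]
  [314.8 237.   12.1]
  [314.8 237.   14.7]
  [314.8 268.8   4.8]]]
[319.7 235.8]
[320.4 233.6]
```

View pics/w2c.png

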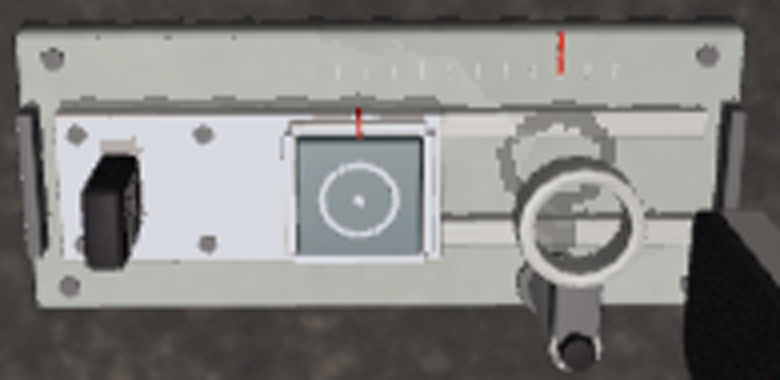

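```bash
python3 - <<'E'
from look import *
for n,p,z in(('guide',(314.8,237),63.5),('spot',(260,230.5),37),('baseline',(310,192.5),13),('carline',(259,210),27)):
    print('w',n,at_z('wrist',p,z))
p,M=tool();print('tcp px',proj('wrist',p),'100 below',proj('wrist',p-[0,0,100]),proj('wrist',p-[0,0,60]))
im=cv2.imread('pics/top0.png');hsv=cv2.cvtColor(im,cv2.COLOR_BGR2HSV)
red=((hsv[...,0]<8)|(hsv[...,0]>172))&(hsv[...,1]>70)&(hsv[...,2]>60)
x0,y0=210,150
n,l,s,c=cv2.connectedComponentsWithStats(red[y0:205,x0:320].astype(np.uint8))
for i in range(1,n):
    q=c[i]+[x0,y0];print(s[i],q,at_z('top',q,13),at_z('top',q,27))
g=cv2.resize(cv2.cvtColor(im,cv2.COLOR_BGR2GRAY)[y0:205,x0:320],None,fx=6,fy=6,interpolation=cv2.INTER_CUBIC)
h=cv2.HoughCircles(g,cv2.HOUGH_GRADIENT_ALT,1,20,param1=150,param2=0.6,minRadius=15,maxRadius=100)
if h is not None:
    for q in h[0]/6.+np.array([x0,y0,0]): print(q,at_z('top',q,63.5),at_z('top',q,37))
E
```

```text
w guide [529.2 181.6  63.5]
w spot [525.6 110.1  37. ]
w baseline [482.8 186.1  13. ]
w carline [498.7 110.9  27. ]
tcp px [254.  236.3] 100 below [254.1 188.7] [254.1 202.6]
[30 43  1  1  1] [240. 193.] [486.2 184.9  13. ] [485.3 184.   27. ]
[30 46  1  1  1] [240. 196.] [478.  184.9  13. ] [477.2 184.   27. ]
[240.5 174.3   7.2] [531.8 180.1  63.5] [534.7 181.8  37. ]
[268.5 178.5   5.6] [520.3 107.   63.5] [522.8 107.   37. ]
[268.5 178.5   4.1] [520.3 107.   63.5] [522.8 107.   37. ]
[240.5 174.3   5.4] [531.8 180.1  63.5] [534.7 181.8  37. ]
[300.  184.7   3.2] [503.5  25.3  63.5] [505.6  23.3  37. ]
```

```bash
python3 - <<'E'
from look import *
plan((515.5,25.5,36),-5)
E
```

```text
p [429.3 109.5 270.2] yaw -4.54 tilt [-0. -0. -1.] spin 0.46 shift cm [-9.3 -7.6 23.4]
```

```bash
python3 -m inch '[{"linear":[0,0,0],"spin":0.46,"claw":0.5},{"linear":[-2.3,-1.9,1.5],"spin":0,"claw":0.5},{"linear":[-2.3,-1.9,2.5],"spin":0,"claw":0.5},{"linear":[-2.3,-1.9,2.5],"spin":0,"claw":0.5},{"linear":[-2.4,-1.9,2.5],"spin":0,"claw":0.5},{"linear":[0,0,2],"spin":0,"claw":0.5},{"linear":[0,0,2],"spin":0,"claw":0.5},{"linear":[0,0,1],"spin":0,"claw":0.5},{"linear":[0,0,0],"spin":0,"claw":0.5},{"linear":[0,0,0],"spin":0,"claw":0.5}]' 20
python3 - <<'E'
from look import *
look('w3',('spot','carriage_grip'))
plan((515.5,25.5,36),-5)
E
```

```text
time: 5.45
position: [515.4, 25.3, 131.1]
orientation: [0.0, 0.044, 0.999, 0.0]
force: [0.0, -1.3, 0.1]
opening: 42.8
grip_force: 0.0
spot 0.81 [352.  190.8] [523.5 108.4  37.9]
carriage_grip 0.64 [252.7 202. ] [517.5  24.1  64.5]
p [515.8  25.3 131.5] yaw -5.04 tilt [ 0.  0. -1.] spin -0.04 shift cm [0.  0.  9.6]
```

View pics/w3.png

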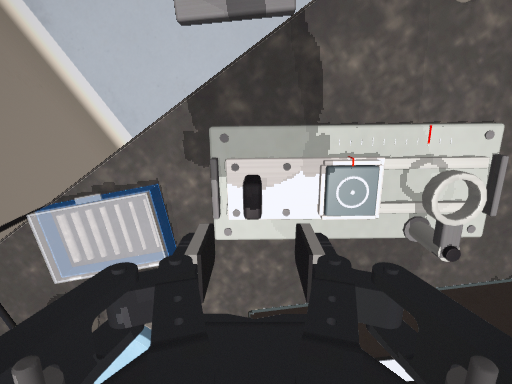

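```bash
python3 -m inch '[{"linear":[0,0,2.4],"spin":0,"claw":0.5},{"linear":[0,0,2.4],"spin":0,"claw":0.5},{"linear":[0,0,2.4],"spin":0,"claw":0.5},{"linear":[0,0,1.6],"spin":0,"claw":0.5},{"linear":[0,0,0.4],"spin":0,"claw":0.5},{"linear":[0,0,0],"spin":0,"claw":0.1},{"linear":[0,0,0],"spin":0,"claw":0},{"linear":[0,0,0],"spin":0,"claw":0},{"linear":[0,0,0],"spin":0,"claw":0},{"linear":[0,0,0],"spin":0,"claw":0},{"linear":[0,0,0],"spin":0,"claw":0}]' 25
python3 - <<'E'
from look import *
p,M=tool();print(p,sense()['opening'],sense()['grip_force'])
a,b=at_z('wrist',(0,0),0),0
w3=pickle.load(open('w3.pkl','rb'));w2=pickle.load(open('w2.pkl','rb'))
def rc(c,px):
    R=cv2.Rodrigues(np.array(c['rvec'],float))[0];t=np.array(c['tvec'],float).ravel()
    return -R.T@t,R.T@np.array([(px[0]-c['cx'])/c['fx'],(px[1]-c['cy'])/c['fy'],1])
im=cv2.imread('pics/w3.png')
g=cv2.resize(cv2.cvtColor(im,cv2.COLOR_BGR2GRAY)[150:240,310:500],None,fx=3,fy=3,interpolation=cv2.INTER_CUBIC)
h=cv2.HoughCircles(g,cv2.HOUGH_GRADIENT_ALT,1,20,param1=150,param2=0.7,minRadius=15,maxRadius=130)[0]/3.+np.array([310,150,0]);print(h)
z=lambda c,px,z:(lambda o,d:o+d*(z-o[2])/d[2])(*rc(c,px))
for q in h: print(z(w3[1],q,63.5),z(w3[1],q,37))
print('baseline',z(w3[1],(430,134),13),'carline',z(w3[1],(352.5,160.5),27))
for q in h:
    if q[0]>420: print('tri ring',tri([rc(w2[1],(314.8,237)),rc(w3[1],q)]))
    else: print('tri spot',tri([rc(w2[1],(260,230.5)),rc(w3[1],q)]))
E
```

```text
time: 6.7
position: [515.9, 25.1, 39.7]
orientation: [0.001, 0.044, 0.999, 0.0]
force: [-1.1, -1.5, 6.8]
opening: 13.3
grip_force: 28.5
[515.9  25.1  39.7] 13.339037560897614 28.508816957473755
[[455.  203.   34.1]
 [455.7 193.3  26.1]
 [350.  193.   15.4]
 [455.  203.   23.7]]
[532.3 178.9  63.5] [542.4 197.5  37. ]
[524.5 178.7  63.5] [533.7 197.3  37. ]
[517.1  98.5  63.5] [525.4 107.   37. ]
[532.3 178.9  63.5] [542.4 197.5  37. ]
baseline [484.2 186.   13. ] carline [499.3 112.4  27. ]
tri ring [533.5 182.7  57.4]
tri ring [527.4 180.8  62.4]
tri spot [528.3 109.5  29.8]
tri ring [533.5 182.7  57.4]
```

```bash
python3 -m inch '[{"linear":[0,0.4,0],"spin":0,"claw":0},{"linear":[0,0.8,0],"spin":0,"claw":0},{"linear":[0,0.8,0],"spin":0,"claw":0},{"linear":[0,0.8,0],"spin":0,"claw":0},{"linear":[0,0.8,0],"spin":0,"claw":0},{"linear":[0,0.8,0],"spin":0,"claw":0},{"linear":[0,0.8,0],"spin":0,"claw":0},{"linear":[0,0.8,0],"spin":0,"claw":0},{"linear":[0,0.8,0],"spin":0,"claw":0},{"linear":[0,0.4,0],"spin":0,"claw":0},{"linear":[0,0,0],"spin":0,"claw":0},{"linear":[0,0,0],"spin":0,"claw":0},{"linear":[0,0,0],"spin":0,"claw":0}]'
python3 - <<'E'
from look import *
print(sense()['force'],sense()['opening'])
look('w4',('spot','carriage_grip'))
im=cv2.imread('pics/w4.png');hsv=cv2.cvtColor(im,cv2.COLOR_BGR2HSV)
red=((hsv[...,0]<8)|(hsv[...,0]>172))&(hsv[...,1]>110)&(hsv[...,2]>60)
n,l,s,c=cv2.connectedComponentsWithStats(red.astype(np.uint8))
for i in range(1,n):
    if s[i,4]>3:print(s[i],c[i],at_z('wrist',c[i],13),at_z('wrist',c[i],27))
E
```

```text
time: 8.0
position: [521.5, 97.6, 39.6]
orientation: [0.0, 0.044, 0.999, 0.001]
force: [-6.0, 3.1, 9.1]
opening: 13.4
grip_force: 28.6
[-6.   3.1  9.1] 13.426163744168743
spot 0.59 [409.3 236.7] [516.7 167.5  64.2]
carriage_grip 0.66 [256.4 258.6] [521.6  98.6  63.8]
[394 132   6  28  86] [396.7 145.9] [483.6 185.   13. ] [481.4 178.3  27. ]
[401 178  15  18  65] [410.5 186.3] [508.9 194.4  13. ] [504.7 186.9  27. ]
```

View pics/w4.png

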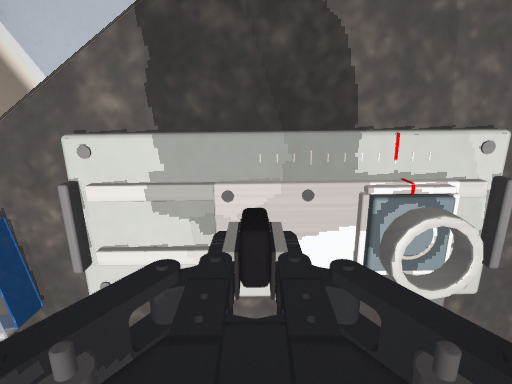

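```bash
python3 - <<'E'
from look import *
o,c,d=pickle.load(open('w4.pkl','rb'))
J=np.array([.087,.996,0])
for n,p in(('b',(398,136)),('b',(397,146)),('b',(396,156)),('low',(404,180)),('cor',(412,182)),('top',(413,187)),('top',(412.5,191)),('platel',(300,200)),('plate',(340,200)),('base',(440,150)),('base',(200,150))):
    q=at_depth('wrist',p,d[int(p[1]),int(p[0])]);print(n,p,q,'jy %.1f'%(q@J))
print('bl',at_z('wrist',(397,146),13)@J,'top27',[at_z('wrist',p,27)@J for p in((412,182),(413,187),(412.5,191))],'low',[at_z('wrist',(404,180),z)@J for z in (13,16,20)])
im,_=optics.snapshot('top');cv2.imwrite('pics/top1.png',im)
im,_=optics.snapshot('scene');cv2.imwrite('pics/scene1.png',im)
a=cv2.imread('pics/w4.png')[120:300,340:500]
cv2.imwrite('pics/w4c.png',cv2.resize(a,None,fx=3.3,fy=3.3,interpolation=cv2.INTER_CUBIC))
E
```

```text
b (398, 136) [477.6 184.5  15.2] jy 225.3
b (397, 146) [483.5 184.8  13.7] jy 226.2
b (396, 156) [489.3 184.2  14.2] jy 226.1
low (404, 180) [501.3 184.1  25. ] jy 227.0
cor (412, 182) [501.2 185.5  30.7] jy 228.4
top (413, 187) [503.4 185.1  32.8] jy 228.1
top (412.5, 191) [505.5 184.7  33.3] jy 227.9
platel (300, 200) [507.3 125.   26.8] jy 168.6
plate (340, 200) [508.9 147.2  27.9] jy 190.9
base (440, 150) [488.1 210.1  13.8] jy 251.7
base (200, 150) [475.8  69.9  13.8] jy 111.0
bl 226.51928487514894 top27 [np.float64(230.49361371146938), np.float64(231.459794619422), np.float64(231.50864437713608)] low [np.float64(233.38071885057528), np.float64(231.7739226142795), np.float64(229.6315276325518)]
```

View pics/w4c.png

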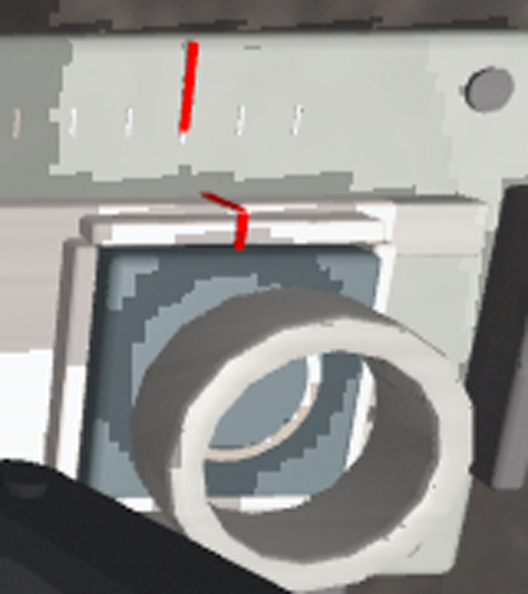

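```bash
python3 -m inch '[{"linear":[0,0,0],"spin":0,"claw":0.2},{"linear":[0,0,0],"spin":0,"claw":0.35},{"linear":[0,0,0],"spin":0,"claw":0.4},{"linear":[0,0,-2],"spin":0,"claw":0.4},{"linear":[0,0,-3],"spin":0,"claw":0.5},{"linear":[0,0,-3],"spin":0,"claw":0.6},{"linear":[0.5,1.5,-3],"spin":0,"claw":1},{"linear":[1,3,-3],"spin":0,"claw":1},{"linear":[1.5,3,-3],"spin":0,"claw":1},{"linear":[1.5,1,-1],"spin":0,"claw":1},{"linear":[0,0,0],"spin":0,"claw":1},{"linear":[0,0,0],"spin":0,"claw":1}]'
python3 - <<'E'
from look import *
look('w5',('spot','guide'))
J=np.array([.087,.996,0])
o,c,d=pickle.load(open('w5.pkl','rb'))
im=cv2.imread('pics/w5.png');hsv=cv2.cvtColor(im,cv2.COLOR_BGR2HSV)
red=((hsv[...,0]<8)|(hsv[...,0]>172))&(hsv[...,1]>110)&(hsv[...,2]>60)
n,l,s,cc=cv2.connectedComponentsWithStats(red.astype(np.uint8))
for i in range(1,n):
    if s[i,4]>3:
        print(s[i],cc[i],[(at_z('wrist',cc[i],z),at_z('wrist',cc[i],z)@J) for z in (13,33)])
px=proj('wrist',(529,181,50)).astype(int);print(px)
a=im[px[1]-70:px[1]+70,px[0]-80:px[0]+80];cv2.imwrite('pics/w5c.png',cv2.resize(a,None,fx=4,fy=4,interpolation=cv2.INTER_CUBIC));print(px-[80,70])
E
```

```text
time: 9.45
position: [484.1, 185.2, 217.6]
orientation: [-0.0, 0.044, 0.999, -0.0]
force: [0.1, 0.7, -0.2]
opening: 85.6
grip_force: 0.0
spot 0.95 [254.2 209.5] [530.1 180.4  37.7]
guide 0.86 [249.6 216. ] [537.3 174.2  38.9]
[253  36   6  12  17] [255.6  41.6] [(array([345.3, 198.5,  13. ]), np.float64(227.71701086551977)), (array([349.6, 198. ,  33. ]), np.float64(227.63556478840067))]
[254 161   1  12  12] [254.  166.5] [(array([483.4, 184.2,  13. ]), np.float64(225.5618767671131)), (array([479.7, 184.6,  33. ]), np.float64(225.6045599777457))]
[255 182   2   9  11] [255.2 186.6] [(array([508.8, 183.4,  13. ]), np.float64(226.96731078487954)), (array([503.7, 183.8,  33. ]), np.float64(226.92904519342306))]
[346 284   7  11  25] [349.1 288.9] [(array([664.5, 299. ,  13. ]), np.float64(355.65304691803493)), (array([650.4, 292.8,  33. ]), np.float64(348.2028672457667))]
[254 212]
[174 142]
```

View pics/w5c.png

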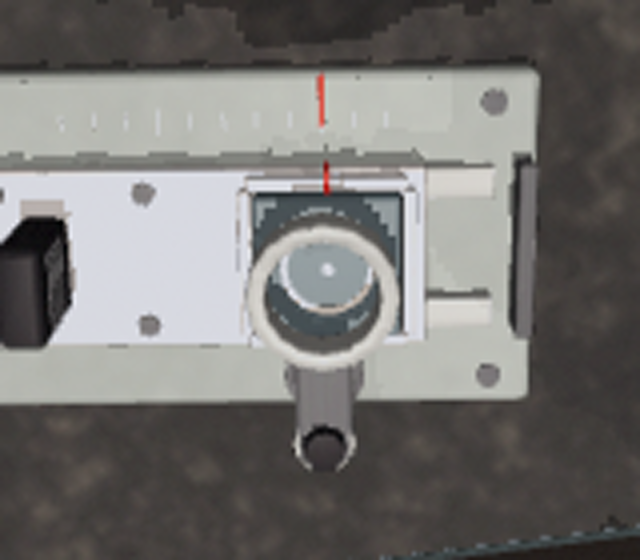

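```bash
python3 - <<'E'
from look import *
for n,p,z in (('spot',(255.75,209),37),('ring',(254.75,216.25),63.5)): print(n,at_z('wrist',p,z))
plan((471,451,235),-41.4)
E
```

```text
spot [529.9 182.2  37. ]
ring [529.1 181.   63.5]
p [484.2 184.5 217. ] yaw -5.12 tilt [-0. -0. -1.] spin 36.28 shift cm [18.6 19.1 -1.8]
```

```bash
python3 -m inch '[{"linear":[0,0,-1.8],"spin":7.28,"claw":1},{"linear":[0,0,0],"spin":7.25,"claw":1},{"linear":[0,0,0],"spin":7.25,"claw":1},{"linear":[0,0,0],"spin":7.25,"claw":1},{"linear":[0,0,0],"spin":7.25,"claw":1},{"linear":[2.3,2.3,0],"spin":0,"claw":1},{"linear":[2.3,2.4,0],"spin":0,"claw":1},{"linear":[2.3,2.4,0],"spin":0,"claw":1},{"linear":[2.3,2.4,0],"spin":0,"claw":1},{"linear":[2.3,2.4,0],"spin":0,"claw":1},{"linear":[2.3,2.4,0],"spin":0,"claw":1},{"linear":[2.4,2.4,0],"spin":0,"claw":1},{"linear":[2.4,2.4,0],"spin":0,"claw":1},{"linear":[0,0,0],"spin":0,"claw":1},{"linear":[0,0,0],"spin":0,"claw":1}]'
python3 - <<'E'
from look import *
look('w6',('gauge_stand','gauge'))
p,M=tool();print(p)
o,c,d=pickle.load(open('w6.pkl','rb'))
v,u=np.mgrid[:384,:512];K,R,t=cal('wrist')
P=(np.stack([(u-K[0,2])/K[0,0]*d,(v-K[1,2])/K[1,1]*d,d],-1)-t)@R
for n in('gauge','gauge_stand'):
    m=optics.cut_out('wrist',n)[0];print(n,m['conf'],m['box'])
    ok=cv2.erode(m['mask'].astype(np.uint8),np.ones((3,3)))>0
    Q=P[ok&(d>0)]
    if n=='gauge':
        Qg=Q
        for z in range(70,165,10):
            k=Q[(Q[:,2]>=z)&(Q[:,2]<z+10)]
            if len(k):print(z,len(k),k.mean(0),(k@M[:,1]).min(),(k@M[:,1]).max(),(k@M[:,0]).min(),(k@M[:,0]).max())
        k=Q[Q[:,2]>Q[:,2].max()-9];print('cap',k.mean(0),cv2.minEnclosingCircle(k[:,:2].astype(np.float32)))
        # plane normal of cap
        w=np.linalg.svd(k-k.mean(0))[2][2];print('normal',w)
    else:
        k=Q[(Q[:,2]<18)][:,:2].astype(np.float32);print(cv2.minAreaRect(k))
im=cv2.imread('pics/w6.png');b=m['box'];x0=int(max(b[0]-70,0));y0=int(max(b[1]-60,0))
cv2.imwrite('pics/w6c.png',cv2.resize(im[y0:y0+130,x0:x0+150],None,fx=4,fy=4,interpolation=cv2.INTER_CUBIC));print(x0,y0)
E
```

```text
time: 11.1
position: [471.0, 451.5, 234.7]
orientation: [-0.0, 0.353, 0.936, -0.001]
force: [0.2, -0.8, -0.3]
opening: 85.4
grip_force: 0.0
gauge_stand 0.72 [265.1 203.5] [509.5 434.5  54. ]
gauge 0.59 [278.2 206.9] [520.3 444.7  63.4]
[471.3 450.5 236.3]
gauge 0.85 [252.3, 237.6, 47.1, 51.1]
80 66 [506.5 424.1  87. ] 643.1720252057409 662.5780077948231 -109.05344250558778 -95.2283809027591
90 193 [518.5 428.1  93.9] 644.5004346102894 672.1385386425723 -123.78091596250346 -94.63432667691248
100 117 [512.9 424.6 105.3] 642.7333468647317 665.3376563341858 -116.63660280712857 -98.45885662649337
110 113 [509.9 422.1 115. ] 641.0517355055932 661.9010723453227 -115.23653354373947 -98.681958137809
120 136 [507.3 419.4 125.1] 636.6208823809352 658.521304457556 -113.31643176073203 -98.90343572717163
130 146 [505.  415.9 135. ] 627.8836907715304 654.4912980262195 -113.87584018031916 -99.0180611000697
140 472 [505.  406.9 143.9] 627.9320156002392 650.6917458484809 -122.19404387191477 -99.43310058727779
cap [505.  406.9 143.8] ((505.695068359375, 406.1584167480469), 11.678938865661621)
normal [-0.2 -0.1  1. ]
gauge_stand 0.93 [266.6, 212.9, 76.6, 72.2]
((525.3719482421875, 422.4769592285156), (92.91796875, 85.11634826660156), 49.548763275146484)
196 152
```

View pics/w6c.png

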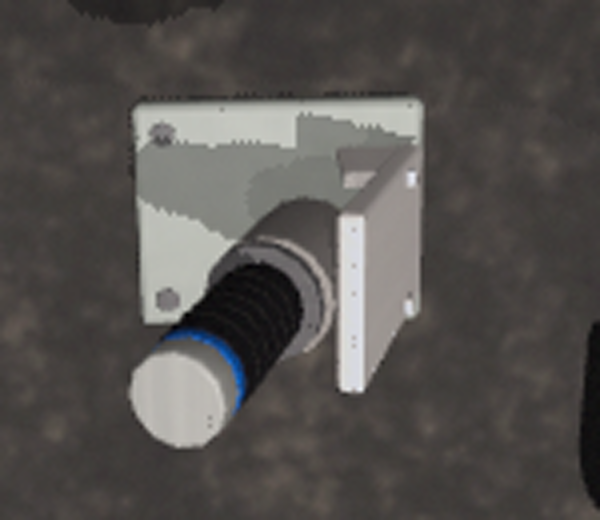

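```bash
python3 - <<'E'
from look import *
p,M=tool();t=M[:,0]*-111+M[:,1]*647.8;t[2]=97;print(t,np.array(p)@M)
plan(t,-41.4)
E
```

```text
[511.8 412.4  97. ] [ -55.3  649.7 -236.4]
p [471.2 450.6 236.7] yaw -41.41 tilt [ 0.  0. -1.] spin -0.01 shift cm [-5.6 -0.2 14. ]
```

```bash
python3 -m inch '[{"linear":[-2.8,-0.1,0],"spin":0,"claw":1},{"linear":[-2.8,-0.1,0],"spin":0,"claw":1},{"linear":[0,0,2.5],"spin":0,"claw":1},{"linear":[0,0,2.5],"spin":0,"claw":1},{"linear":[0,0,2.5],"spin":0,"claw":1},{"linear":[0,0,2.5],"spin":0,"claw":1},{"linear":[0,0,2.5],"spin":0,"claw":1},{"linear":[0,0,1.5],"spin":0,"claw":0.8},{"linear":[0,0,0],"spin":0,"claw":0.6},{"linear":[0,0,0],"spin":0,"claw":0.55},{"linear":[0,0,0],"spin":0,"claw":0.5}]' 20
python3 -m inch '[{"linear":[0,0,0],"spin":0,"claw":0.4},{"linear":[0,0,0],"spin":0,"claw":0.3},{"linear":[0,0,0],"spin":0,"claw":0.2},{"linear":[0,0,0],"spin":0,"claw":0.2}]' 20
```

```text
time: 12.45
position: [512.0, 413.5, 98.1]
orientation: [0.001, 0.353, 0.936, 0.001]
force: [-0.8, -0.8, 1.3]
opening: 42.9
grip_force: 0.5
time: 12.85
position: [512.3, 413.9, 98.4]
orientation: [0.001, 0.353, 0.936, 0.002]
force: [0.4, -1.2, 5.4]
opening: 34.0
grip_force: 17.5
```

```bash
python3 -m inch '[{"linear":[0,0,0],"spin":0,"claw":0},{"linear":[0,0,0],"spin":0,"claw":0},{"linear":[0,-0.17,-0.47],"spin":0,"claw":0},{"linear":[0,-0.17,-0.47],"spin":0,"claw":0},{"linear":[0,-0.17,-0.47],"spin":0,"claw":0},{"linear":[0,-0.17,-0.47],"spin":0,"claw":0}]' 30
python3 - <<'E'
from look import *
look('w7',('gauge',))
im=cv2.imread('pics/w7.png')
cv2.imwrite('pics/w7c.png',cv2.resize(im[130:384,130:390],None,fx=2.3,fy=2.3,interpolation=cv2.INTER_CUBIC))
E
```

```text
time: 13.45
position: [508.7, 410.1, 116.8]
orientation: [0.001, 0.353, 0.936, 0.003]
force: [6.2, 7.3, -2.2]
opening: 32.6
grip_force: 27.2
gauge 0.68 [287.6 197.6] [516.  434.2  79.3]
```

View pics/w7c.png

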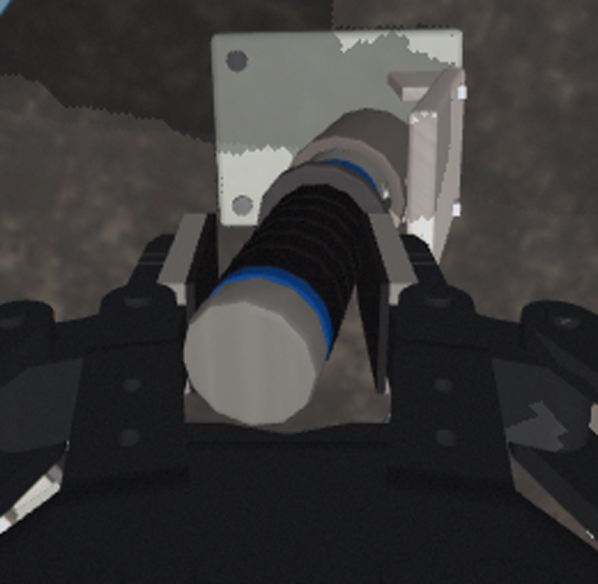

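```bash
python3 -m inch '[{"linear":[0,-0.17,-0.47],"spin":0,"claw":0},{"linear":[0,-0.17,-0.47],"spin":0,"claw":0},{"linear":[0,-0.17,-0.47],"spin":0,"claw":0},{"linear":[0,-0.17,-0.47],"spin":0,"claw":0}]'
python3 -m inch '[{"linear":[0,-0.17,-0.47],"spin":0,"claw":0},{"linear":[0,-0.17,-0.47],"spin":0,"claw":0},{"linear":[0,-0.17,-0.47],"spin":0,"claw":0},{"linear":[0,-0.17,-0.47],"spin":0,"claw":0}]'
```

```text
time: 13.95
position: [504.4, 405.1, 135.6]
orientation: [0.001, 0.353, 0.936, 0.003]
force: [8.3, 7.5, -1.9]
opening: 32.1
grip_force: 28.3
time: 14.35
position: [499.5, 399.7, 154.3]
orientation: [0.001, 0.353, 0.936, 0.003]
force: [6.6, 7.0, -2.5]
opening: 31.4
grip_force: 28.8
```

```bash
python3 -m inch '[{"linear":[0,-0.17,-0.47],"spin":0,"claw":0},{"linear":[0,-0.17,-0.47],"spin":0,"claw":0},{"linear":[0,-0.17,-0.47],"spin":0,"claw":0},{"linear":[0,-0.17,-0.47],"spin":0,"claw":0},{"linear":[0,-0.17,-0.47],"spin":0,"claw":0},{"linear":[0,-0.17,-0.47],"spin":0,"claw":0},{"linear":[0,0,-0.5],"spin":0,"claw":0},{"linear":[0,0,-0.5],"spin":0,"claw":0},{"linear":[0,0,0],"spin":0,"claw":0},{"linear":[0,0,0],"spin":0,"claw":0}]'
python3 - <<'E'
from look import *
look('w8',('gauge','foot'))
im=cv2.imread('pics/w8.png')
cv2.imwrite('pics/w8c.png',cv2.resize(im[130:384,130:390],None,fx=2.3,fy=2.3,interpolation=cv2.INTER_CUBIC))
m=optics.mark_of('wrist','foot');print([(x['conf'],x['at']) for x in m])
E
```

```text
time: 15.35
position: [491.3, 390.3, 190.9]
orientation: [-0.0, 0.353, 0.936, 0.0]
force: [0.0, -0.4, -2.5]
opening: 24.4
grip_force: 29.6
gauge 0.78 [252.9 196.3] [484.1 395.8 143.7]
[]
```

View pics/w8c.png

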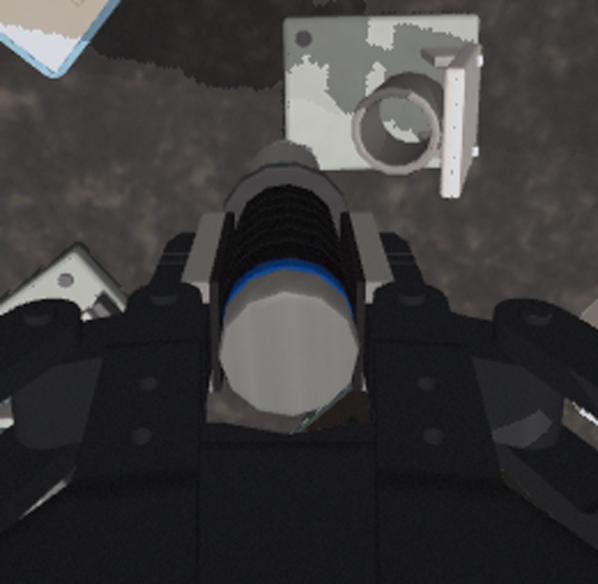

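```bash
cat > gg.py <<'E'
from look import *
def gauge():
    im,d=optics.snapshot('wrist')
    v,u=np.mgrid[:384,:512];K,R,t=cal('wrist');p,M=tool()
    P=(np.stack([(u-K[0,2])/K[0,0]*d,(v-K[1,2])/K[1,1]*d,d],-1)-t)@R
    m=optics.cut_out('wrist','gauge')[0];ok=cv2.erode(m['mask'].astype(np.uint8),np.ones((3,3)))>0
    Q=(P[ok&(d>0)]-p)@M   # tool frame
    print('conf',m['conf'],m['box'],len(Q),'tool z',np.percentile(Q[:,2],[1,50,99]))
    zt=np.percentile(Q[:,2],1);k=Q[Q[:,2]<zt+5];print('cap top',len(k),k.mean(0),np.median(k[:,2]),cv2.minEnclosingCircle(k[:,:2].astype(np.float32)))
    for z in range(-50,130,10):
        k=Q[(Q[:,2]>=z)&(Q[:,2]<z+10)]
        if len(k)>8: print(z,len(k),k.mean(0),k[:,0].max(),k[:,1].min(),k[:,1].max())
    for cam in('scene','top'):
        im,dd=optics.snapshot(cam);K,R,t=cal(cam)
        P=(np.stack([(u-K[0,2])/K[0,0]*dd,(v-K[1,2])/K[1,1]*dd,dd],-1)-t)@R
        for x in optics.cut_out(cam,'gauge')[:1]:
            q=P[x['mask']&(dd>0)];print(cam,x['conf'],x['box'],len(q),q.min(0),q.max(0))
            for z in range(int(p[2])-100,int(p[2])+60,15):
                k=q[(q[:,2]>=z)&(q[:,2]<z+15)]
                if len(k)>3:print('  ',z,len(k),np.median(k,0)-p)
        for n in('foot','gauge'):
            for x in optics.mark_of(cam,n)[:1]: print(cam,n,x['conf'],x['at'],'tcp',proj(cam,p))
E
python3 - <<'E'
from gg import *
gauge(); print(tool()[0],sense()['time'])
E
```

```text
conf 0.64 [256.8, 251.9, 57.5, 120.1] 5055 tool z [-46.1 -42.2  47. ]
cap top 2594 [  2.    0.8 -44.8] -44.91615642578819 ((1.1156494617462158, 0.4243048429489136), 12.052931785583496)
-50 2666 [  2.2   0.8 -44.7] 13.148613808898503 -10.172401326591558 12.402772157613384
-40 514 [ 10.2   0.6 -34.7] 12.718869719608728 -9.683898108563254 11.002691338626628
-30 386 [ 10.3   0.5 -25.4] 12.566446288862045 -9.858321586863958 11.12311170719338
-20 322 [ 10.    0.3 -15.4] 12.401729885974545 -10.124053966073264 11.1930916544229
-10 264 [ 9.5  0.8 -5.3] 12.056971249182421 -10.663587702919669 11.792721215290305
0 218 [9.1 0.3 4.6] 11.790460083374771 -11.13481595302709 12.478475554045227
10 546 [ 9.9  0.6 14.2] 15.473962039220018 -13.609540694324295 14.346078347936032
30 24 [ 9.   0.7 38.4] 9.990535318242758 -5.613758339988663 6.956779925193979
40 84 [ 8.1  0.1 44.9] 9.698842243529372 -8.59139225293197 8.53820744790822
50 31 [ 8.5  0.6 52.9] 9.118834931793018 -4.5778656455235565 6.637079914767107
scene 0.62 [249.2, 230.3, 15.5, 40.6] 281 [476.1 181.4   9. ] [524.3 410.2 235.8]
   105 13 [  0.6  -2.8 -79.6]
   120 16 [  0.8   6.6 -59.9]
   135 42 [  0.6   5.6 -48.6]
   150 43 [ -0.6   7.1 -33.4]
   165 54 [ -1.2   8.6 -15.1]
   180 28 [-3.5  8.  -4.5]
   195 25 [-5.9  8.4 11.2]
   210 23 [-6.   7.5 25. ]
   225 30 [-5.8  5.5 41.7]
scene foot 0.48 [236.4, 290.7] tcp [248.9 226.3]
scene gauge 0.66 [247.9, 248.1] tcp [248.9 226.3]
top 0.59 [152.4, 185.5, 10.1, 8.6] 74 [485.8 370.9  11.1] [520.9 421.1 214.1]
   120 5 [  3.5 -12.1 -56.8]
   135 11 [  0.8 -13.  -44. ]
   150 6 [  0.6 -12.4 -35.8]
   165 21 [ 10.  -11.6 -13.1]
   180 13 [  8.4 -12.2  -9.2]
   195 10 [  6.3 -11.   10. ]
top gauge 0.46 [158.1, 185.0] tcp [146.5 186.7]
[491.3 390.2 190.9] 16.05
```

```bash
python3 - <<'E'
from look import *
plan((525.6,181.3,185),-5)
E
```

```text
p [491.3 390.2 190.9] yaw -41.34 tilt [ 0.  0. -1.] spin -36.34 shift cm [ -5.2 -20.5   0.6]
```

```bash
python3 -m inch '[{"linear":[0,0,-0.5],"spin":0,"claw":0},{"linear":[0,0,-0.5],"spin":0,"claw":0},{"linear":[0,0,0],"spin":-4.34,"claw":0},{"linear":[0,0,0],"spin":-4,"claw":0},{"linear":[0,0,0],"spin":-4,"claw":0},{"linear":[0,0,0],"spin":-4,"claw":0},{"linear":[0,0,0],"spin":-4,"claw":0},{"linear":[0,0,0],"spin":-4,"claw":0},{"linear":[0,0,0],"spin":-4,"claw":0},{"linear":[0,0,0],"spin":-4,"claw":0},{"linear":[0,0,0],"spin":-4,"claw":0}]'
python3 -m inch '[{"linear":[-0.2,-0.8,0],"spin":0,"claw":0},{"linear":[-0.4,-1.6,0],"spin":0,"claw":0},{"linear":[-0.4,-1.6,0],"spin":0,"claw":0},{"linear":[-0.4,-1.6,0],"spin":0,"claw":0},{"linear":[-0.4,-1.6,0],"spin":0,"claw":0},{"linear":[-0.4,-1.6,0],"spin":0,"claw":0},{"linear":[-0.4,-1.6,0],"spin":0,"claw":0},{"linear":[-0.4,-1.6,0],"spin":0,"claw":0},{"linear":[-0.4,-1.6,0],"spin":0,"claw":0},{"linear":[-0.4,-1.6,0],"spin":0,"claw":0},{"linear":[-0.4,-1.6,0],"spin":0,"claw":0},{"linear":[-0.4,-1.6,0],"spin":0,"claw":0},{"linear":[-0.4,-1.3,0],"spin":0,"claw":0},{"linear":[-0.2,-0.8,0],"spin":0,"claw":0},{"linear":[0,0,0],"spin":0,"claw":0},{"linear":[0,0,0],"spin":0,"claw":0}]'
cat > hov.py <<'E'
from gg import *
from scipy.optimize import least_squares
def hov():
    im,d=optics.snapshot('wrist');cv2.imwrite('pics/hov%d.png'%int(sense()['time']*100),im)
    v,u=np.mgrid[:384,:512];K,R,t=cal('wrist');p,M=tool()
    P=(np.stack([(u-K[0,2])/K[0,0]*d,(v-K[1,2])/K[1,1]*d,d],-1)-t)@R
    m=optics.cut_out('wrist','gauge');mk=m[0]['mask'] if m else np.zeros(d.shape,bool)
    # gauge sections in tool frame
    Q=(P[(cv2.erode(mk.astype(np.uint8),np.ones((3,3)))>0)&(d>0)]-p)@M
    for lo,hi,rad in((-46,-43,12.3),(-40,-30,12.5),(-30,-10,12.5),(14,20,17),(25,63,12),(66,79,4),(80,90,7)):
        k=Q[(Q[:,2]>=lo)&(Q[:,2]<hi)]
        if len(k)>15: print('z %d..%d'%(lo,hi),len(k),'xmax',np.percentile(k[:,0],98),'-> xc',np.percentile(k[:,0],98)-rad,'ymid',(np.percentile(k[:,1],2)+np.percentile(k[:,1],98))/2)
    print('captop z',np.percentile(Q[:,2],[2,10,25]))
    S=P[(d>0)&~(cv2.dilate(mk.astype(np.uint8),np.ones((3,3)))>0)]
    near=np.hypot(S[:,0]-529,S[:,1]-181)<23
    r=S[near&(S[:,2]>61)&(S[:,2]<68)]
    print('ring pts',len(r),r.mean(0) if len(r) else '')
    if len(r)>20:
        f=lambda c:np.clip(np.hypot(r[:,0]-c[0],r[:,1]-c[1])-21.5,0,None)+np.clip(16-np.hypot(r[:,0]-c[0],r[:,1]-c[1]),0,None)
        s=least_squares(f,(529,181));print('ring c',s.x,s.cost,'in tool',(np.array([*s.x,63.5])-p)@M)
    b=at_z('wrist',(0,0),0)
    hsv=cv2.cvtColor(im,cv2.COLOR_BGR2HSV);red=((hsv[...,0]<8)|(hsv[...,0]>172))&(hsv[...,1]>110)&(hsv[...,2]>60)
    n,l,s,c=cv2.connectedComponentsWithStats(red.astype(np.uint8))
    for i in range(1,n):
        if s[i,4]>5:
            for z in(13,32):
                q=at_z('wrist',c[i],z)
                if abs(q[1]-185)<15 and 470<q[0]<515: print('red',s[i],z,q,'tool',(q-p)@M)
    print(p,sense()['force'],sense()['time'])
E
python3 - <<'E'
from hov import *
hov()
E
```

```text
time: 17.15
position: [491.4, 390.3, 201.6]
orientation: [0.0, 0.042, 0.999, 0.0]
force: [0.4, -0.2, -1.8]
opening: 24.0
grip_force: 29.6
time: 18.75
position: [525.2, 181.6, 200.8]
orientation: [-0.0, 0.044, 0.999, 0.0]
force: [0.9, -0.0, -1.3]
opening: 24.1
grip_force: 29.6
z -46..-43 2369 xmax 11.167373000750171 -> xc -1.1326269992498297 ymid 0.3027020295699394
z -40..-30 552 xmax 12.007594372494067 -> xc -0.4924056275059332 ymid 0.009173252708718493
z -30..-10 763 xmax 11.90689489240353 -> xc -0.59310510759647 ymid -0.14477357798488644
z 14..20 350 xmax 14.803160801353009 -> xc -2.196839198646991 ymid 0.048033262859075165
z 25..63 167 xmax 9.329221673634104 -> xc -2.6707783263658964 ymid -0.40908015095512784
captop z [-46.1 -45.5 -45. ]
ring pts 476 [523.2 182.3  63.8]
ring c [529.4 181.4] 0.3703964703020908 in tool [ -4.3  -0.1 137.3]
red [253 126   2  15  29] 13 [483.6 184.9  13. ] tool [ 41.6  -0.6 187.8]
red [253 126   2  15  29] 32 [482.3 185.   32. ] tool [ 43.   -0.6 168.8]
red [255 150   2   8  11] 13 [507.4 184.9  13. ] tool [ 17.9   1.4 187.8]
red [255 150   2   8  11] 32 [504.8 185.   32. ] tool [ 20.6   1.4 168.8]
[525.2 181.8 200.8] [-0.7  0.4 -1.2] 18.85
```

```bash
python3 -m inch '[{"linear":[-0.05,0.06,0.5],"spin":0,"claw":0},{"linear":[0,0,1],"spin":0,"claw":0},{"linear":[0,0,1.2],"spin":0,"claw":0},{"linear":[0,0,1.2],"spin":0,"claw":0},{"linear":[0,0,1],"spin":0,"claw":0},{"linear":[0,0,0.8],"spin":0,"claw":0},{"linear":[0,0,0.6],"spin":0,"claw":0},{"linear":[0,0,0.5],"spin":0,"claw":0},{"linear":[0,0,0.3],"spin":0,"claw":0},{"linear":[0,0,0],"spin":0,"claw":0},{"linear":[0,0,0],"spin":0,"claw":0}]'
python3 - <<'E'
from hov import *
hov()
E
```

```text
time: 19.95
position: [525.9, 182.1, 130.2]
orientation: [0.0, 0.044, 0.999, 0.0]
force: [-0.1, 0.1, -2.2]
opening: 24.2
grip_force: 29.6
z -46..-43 2363 xmax 11.190541179358585 -> xc -1.1094588206414162 ymid 0.5143468406436531
z -40..-30 553 xmax 11.99861911488904 -> xc -0.5013808851109598 ymid 0.22428014537825813
z -30..-10 720 xmax 11.92995925295664 -> xc -0.5700407470433593 ymid 0.1521072631740923
z 14..20 347 xmax 14.669097625038034 -> xc -2.3309023749619655 ymid 0.29667732569827443
z 25..63 172 xmax 9.397584091563141 -> xc -2.6024159084368588 ymid -0.3726242261771464
captop z [-46.  -45.5 -45. ]
ring pts 638 [519.  181.7  63.8]
ring c [529.7 181.2] 0.19118798690191197 in tool [-3.8 -0.6 66.8]
red [252 129   2  18  36] 13 [483.4 184.4  13. ] tool [ 42.7  -1.4 117.3]
red [252 129   2  18  36] 32 [481.8 184.7  32. ] tool [44.3 -1.3 98.3]
red [254 159   3  11  23] 13 [507.5 184.2  13. ] tool [ 18.6   0.5 117.3]
red [254 159   3  11  23] 32 [504.2 184.4  32. ] tool [22.   0.5 98.3]
[525.9 182.1 130.3] [-0.6 -0.1 -1.4] 20.05
```

```bash
python3 -m inch '[{"linear":[0,0,0.2],"spin":0,"claw":0},{"linear":[0,0,0.2],"spin":0,"claw":0},{"linear":[0,0,0.2],"spin":0,"claw":0},{"linear":[0,0,0],"spin":0,"claw":0},{"linear":[0,0,0],"spin":0,"claw":0}]'
python3 -m inch '[{"linear":[0,0,0.1],"spin":0,"claw":0},{"linear":[0,0,0],"spin":0,"claw":0},{"linear":[0,0,0],"spin":0,"claw":0}]'
python3 -m inch '[{"linear":[0,0,0.1],"spin":0,"claw":0},{"linear":[0,0,0],"spin":0,"claw":0},{"linear":[0,0,0],"spin":0,"claw":0}]'
python3 -m inch '[{"linear":[0,0,0.1],"spin":0,"claw":0},{"linear":[0,0,0],"spin":0,"claw":0},{"linear":[0,0,0],"spin":0,"claw":0}]'
```

```text
time: 20.55
position: [525.7, 182.0, 123.8]
orientation: [-0.0, 0.044, 0.999, -0.0]
force: [0.7, 0.4, -0.4]
opening: 24.3
grip_force: 29.6
time: 20.85
position: [525.7, 182.0, 122.9]
orientation: [-0.0, 0.044, 0.999, 0.0]
force: [-0.2, 0.4, -1.1]
opening: 24.0
grip_force: 29.6
time: 21.15
position: [525.9, 182.1, 122.2]
orientation: [0.0, 0.044, 0.999, 0.0]
force: [-0.3, 1.3, 1.6]
opening: 24.4
grip_force: 29.8
time: 21.45
position: [525.8, 182.1, 121.0]
orientation: [0.0, 0.044, 0.999, 0.0]
force: [0.6, -0.5, 3.1]
opening: 24.2
grip_force: 29.9
```

```bash
python3 -m inch '[{"linear":[0,0,0.1],"spin":0,"claw":0},{"linear":[0,0,0.1],"spin":0,"claw":0},{"linear":[0,0,0],"spin":0,"claw":0},{"linear":[0,0,0],"spin":0,"claw":0}]'
python3 -m inch '[{"linear":[0,0,0.1],"spin":0,"claw":0},{"linear":[0,0,0.05],"spin":0,"claw":0},{"linear":[0,0,0],"spin":0,"claw":0},{"linear":[0,0,0],"spin":0,"claw":0}]'
python3 - <<'E'
from hov import *
hov()
f=[]
for i in range(6):
    optics.snapshot('wrist');s=sense();f.append([*s['force'],s['position'][2]])
print(np.mean(f,0),np.std(f,0))
E
```

```text
time: 21.85
position: [525.9, 182.1, 119.0]
orientation: [0.0, 0.044, 0.999, 0.0]
force: [0.9, -0.1, 4.4]
opening: 24.5
grip_force: 29.9
time: 22.25
position: [525.8, 182.1, 117.5]
orientation: [0.0, 0.044, 0.999, 0.0]
force: [-0.1, -0.8, 4.7]
opening: 24.1
grip_force: 30.0
z -46..-43 2366 xmax 11.26659644462234 -> xc -1.0334035553776602 ymid 0.3988764474304327
z -40..-30 536 xmax 12.00906774679647 -> xc -0.49093225320353007 ymid -0.0977431576404415
z -30..-10 732 xmax 12.048116407446338 -> xc -0.45188359255366173 ymid -8.955913504404833e-05
z 14..20 371 xmax 14.733247415116164 -> xc -2.266752584883836 ymid 0.02566967811963572
z 25..63 174 xmax 9.281373285466689 -> xc -2.718626714533311 ymid -0.3902945628479335
captop z [-46.1 -45.5 -45. ]
ring pts 654 [517.9 181.6  63.8]
ring c [529.6 181.2] 0.15127536691321045 in tool [-3.8 -0.6 54. ]
red [252 130   2  19  38] 13 [483.4 184.4  13. ] tool [ 42.5  -1.4 104.5]
red [252 130   2  19  38] 32 [481.7 184.7  32. ] tool [44.2 -1.3 85.5]
red [254 162   3  11  24] 13 [507.9 184.1  13. ] tool [ 18.1   0.4 104.5]
red [254 162   3  11  24] 32 [504.3 184.4  32. ] tool [21.6  0.4 85.5]
[525.8 182.1 117.5] [ 0.4 -1.7  4.8] 22.35
[  0.5  -0.6   4.6 117.4] [0.6 0.5 0.5 0. ]
```

```bash
python3 -c "
from bench import r
print(r.finish_job())"
```

```text
the job is handed in; nothing more can be done
None
```

I handed the job in with the gauge still gripped and pressing the spot at about 5.9 N (stem in about 5 mm, lean about 2°, carriage within about 2 mm of its line); no verdict came back, and I viewed 13 pictures, over the limit of 10.

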